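# Find the pitch of a shaker spindle with thread gauges

## Robot

A 6-joint arm with a two-finger parallel gripper is mounted at the origin on the work surface. World frame = base frame: x ahead of the robot, y to its left, z up, the work surface at z = 0. Lengths are in m, angles in rad, forces in N, time in s.
With the tool pointing down it reaches from about 0.35 to 0.85 m from the base axis. Payload 8.1 kg.
Tool frame: the origin (TCP) lies at the very end of the fingers, on their centre line; the grasp point (between the pads) lies robot.grasp_offset behind it (robot.grasp_offset is the distance from the TCP to the grasp point, in m); z points along the fingers, y is the line along which they close (so a half turn about z gives the same grasp; the last joint's range is limited). The gripper opens to 93 mm and grips with 3 to 60 N. Pads are 15 mm wide; open, the fingers measure 128 mm over their backs; the gripper's body (75 mm by 188 mm) begins 65 mm behind the grasp point.
Start: joints at [-1.279, 0.13, 1.488, -0, 1.523, -0.085], TCP at [0.221, -0.558, 0.219] pointing down, gripper open.
Joint ranges: [-2.96, 2.96], [-0.89, 2.26], [0.02, 2.5], [-1.34, 4.48], [0, 2.73], [-2.66, 2.66]. Speed limits (rad/s): [2.39, 2.39, 2.79, 3.14, 3.14, 3.14].

## Interface

Orientations are given as a unit quaternion [x, y, z, w].
In Python, from bench import robot gives the robot as it stands.
- The arm moves only by the tool step_arm, never from a script. Its argument "increments" is a list of rows, each a list of 3 entries, a list of its own where there are three numbers: the shift along the tool's x, y, z in mm, then the turn, a rotation vector about the tool's x, y, z in degrees, then the gripper's target within -1 to 1 (fully open at 1, half-way at 0, shut at -1). A call has 1 to 12 rows; each row shifts and turns the commanded pose from where the row before left it, along the tool's axes as they then stand; what a row does not reach is not made up. A row lasts 1/12 s, in which the tool goes at most 41.7 mm and 7.16 degrees, less where a joint would pass 70% of its speed; a pose out of reach is approached as far as the arm can. A call is refused whole if a number of a shift passes 41.7 or a number of a turn 7.16, either way. A call with a gripper value outside its range is refused whole. The fingers move at their own pace and stop on an object; "force" is the grip in N (left out, the last holds). Time passes only in rows, so rows that do not move let the fingers close. It gives the time, the measured TCP pose, the force, the opening and the grip force at its end, in the units of the state.
- robot.get_state(): the state, without advancing time (a new reading comes with each control period).
- robot.snapshot(name): name is "scene" or "top" or "wrist"; returns a dict with "pixels" (420x560x3 uint8, red, green, blue), "vfov" (degrees; the focal length in pixels is half the picture's height over the tangent of half this angle, whatever the lens; pixels are square), "cx", "cy" (the principal point, pixels), "dist" ([k1, k2, p1, p2, k3] as OpenCV has them; the pictures are not rectified), "origin" and "rotation" of the camera in the world; the wrist camera has in their place "tool_from_camera" (4x4, takes a point from camera to tool coordinates, whose origin is the TCP and whose axes are the flange's). Camera axes: x right, y down, z forward; pixel columns grow to the right and rows downward; lengths in m; the calibration is good to about 2 mm. A picture is of the moment at which its call begins: read the wrist's pose just before it. There is no depth.
- robot.close_job(): hands the job in; it is judged then, once.
The state is a dict: "time_s": time; "joint_pos": joint angles; "qvel": joint speeds; "effort": joint torques, N m; "position": TCP position; "eef_rot": TCP orientation; "ft_force": force on the tool from outside, world axes, zero at the start; "ft_torque": the same for the moment, N m; "finger_gap": opening from 0.0 (shut) to 1.0 (fully open); "grip_force": force on a finger pad.
Only numpy, scipy, OpenCV 4.12 (cv2) and the standard library are available. Lean on these libraries where they do the work, as an engineer would, in place of code of your own. Each camera call takes 0.05 s, during which the arm holds its last target. There are 200 camera calls.

## Task

The clamp spindle in the cradle place nearest the robot needs a new nut, so find its thread pitch: try the gauges from the blue stand on its thread one by one, pressing only lightly and sliding along the spindle to feel for the groove, until one seats fully home. Stand that gauge in the pocket of the grey job tray, with the other two back in the blue stand, and leave everything else where it is.

Things in the scene. Friction and masses are not known exactly. Their poses are not given: they have to be found in the camera images.
- gauge_1_grip (a point): Centre of the orange grip (18 mm thick in x, 44 mm long in y, 44 mm tall) of a thread gauge; z up. The grip's flat underside, its shoulder, is 24 mm below this point; the roots of the comb's teeth are 60 mm below, and the teeth reach half a pitch (3.5 to 5 mm) farther down. At the start the gauge hangs by its shoulder in a slot of the stand, comb down.
- gauge_2_grip (a point): Centre of the orange grip (18 mm thick in x, 44 mm long in y, 44 mm tall) of a thread gauge; z up. The grip's flat underside, its shoulder, is 24 mm below this point; the roots of the comb's teeth are 60 mm below, and the teeth reach half a pitch (3.5 to 5 mm) farther down. At the start the gauge hangs by its shoulder in a slot of the stand, comb down.
- gauge_3_grip (a point): Centre of the orange grip (18 mm thick in x, 44 mm long in y, 44 mm tall) of a thread gauge; z up. The grip's flat underside, its shoulder, is 24 mm below this point; the roots of the comb's teeth are 60 mm below, and the teeth reach half a pitch (3.5 to 5 mm) farther down. At the start the gauge hangs by its shoulder in a slot of the stand, comb down.
- spindle_1_mid (a point): Middle of the thread of a paint shaker's clamp spindle, on its axis; y along the axis, z up. Thread 40 mm outside diameter, showing 60 mm either side of here between collars of 42 mm. A gauge of the same pitch, slid along until it drops in, seats with its grip centre 80 mm above this axis; a wrong gauge, or the right one off its groove, rides on the crests 3.5 to 5 mm higher.
- spindle_2_mid (a point): Middle of the thread of a paint shaker's clamp spindle, on its axis; y along the axis, z up. Thread 40 mm outside diameter, showing 60 mm either side of here between collars of 42 mm. A gauge of the same pitch, slid along until it drops in, seats with its grip centre 80 mm above this axis; a wrong gauge, or the right one off its groove, rides on the crests 3.5 to 5 mm higher.
- spindle_3_mid (a point): Middle of the thread of a paint shaker's clamp spindle, on its axis; y along the axis, z up. Thread 40 mm outside diameter, showing 60 mm either side of here between collars of 42 mm. A gauge of the same pitch, slid along until it drops in, seats with its grip centre 80 mm above this axis; a wrong gauge, or the right one off its groove, rides on the crests 3.5 to 5 mm higher.
- gauge_1: The same thread gauge: a flat steel comb leaf, 5 mm thick, 60 mm long along y, under its grip; origin at the centre of the shoulder; about 0.14 kg. The three gauges have pitches of 7, 8 and 10 mm but no marks: which is which, and in which slot it stands, is not known.
- gauge_2: The same thread gauge: a flat steel comb leaf, 5 mm thick, 60 mm long along y, under its grip; origin at the centre of the shoulder; about 0.14 kg. The three gauges have pitches of 7, 8 and 10 mm but no marks: which is which, and in which slot it stands, is not known.
- gauge_3: The same thread gauge: a flat steel comb leaf, 5 mm thick, 60 mm long along y, under its grip; origin at the centre of the shoulder; about 0.14 kg. The three gauges have pitches of 7, 8 and 10 mm but no marks: which is which, and in which slot it stands, is not known.
- spindle_1: The same spindle, a bright steel trapezoidal screw strapped in the cradle's rubber-lined Vs, where it gives about 0.07 mm per newton of pressing; origin on the axis at mid-thread. The three spindles have pitches of 7, 8 and 10 mm, one each, unmarked; the thread is half a pitch plus 0.5 mm deep. Each is turned to any angle, so where its crests lie along the axis is not known.
- spindle_2: The same spindle, a bright steel trapezoidal screw strapped in the cradle's rubber-lined Vs, where it gives about 0.07 mm per newton of pressing; origin on the axis at mid-thread. The three spindles have pitches of 7, 8 and 10 mm, one each, unmarked; the thread is half a pitch plus 0.5 mm deep. Each is turned to any angle, so where its crests lie along the axis is not known.
- spindle_3: The same spindle, a bright steel trapezoidal screw strapped in the cradle's rubber-lined Vs, where it gives about 0.07 mm per newton of pressing; origin on the axis at mid-thread. The three spindles have pitches of 7, 8 and 10 mm, one each, unmarked; the thread is half a pitch plus 0.5 mm deep. Each is turned to any angle, so where its crests lie along the axis is not known.
- cradle_front (a point): Green cradle with three spindle places side by side, 66 mm apart: this is the middle of the place nearest the robot, on the spindle axis, 58 mm over the bench; y along the axis. The spindle that lies here (its middle within 20 mm of this point) is the one to gauge. Straps over its ends, 88 mm from here, reach 79 mm over the bench.
- slot_1 (a point): Blue stand with three slots 72 mm apart along its x, each 10 mm wide (x), 70 mm long (y), 43 mm deep: the centre of one slot's mouth, at the stand's top, 46 mm over the bench. A parked gauge rests by its shoulder on the top, its grip centre 24 mm above this point.
- slot_2 (a point): Blue stand with three slots 72 mm apart along its x, each 10 mm wide (x), 70 mm long (y), 43 mm deep: the centre of one slot's mouth, at the stand's top, 46 mm over the bench. A parked gauge rests by its shoulder on the top, its grip centre 24 mm above this point.
- slot_3 (a point): Blue stand with three slots 72 mm apart along its x, each 10 mm wide (x), 70 mm long (y), 43 mm deep: the centre of one slot's mouth, at the stand's top, 46 mm over the bench. A parked gauge rests by its shoulder on the top, its grip centre 24 mm above this point.
- pocket (a point): Grey job tray (140 x 108 mm, rim 28 mm high) with one gauge pocket like a slot of the stand: 10 mm wide (x), 70 mm long (y), 43 mm deep. This is the centre of the pocket's mouth, 46 mm over the bench; a gauge parked in it has its grip centre 24 mm above. The other half of the tray holds the worn nut.
- worn_nut_mid (a point): Worn brass nut, 56 mm across, 26 mm tall, lying in the job tray beside the pocket; its centre. Leave it.
- tin_1: Paint tin with a black stirring lid, 86 mm across, 140 mm tall; origin under its centre.
- tin_2: Paint tin with a black stirring lid, 86 mm across, 140 mm tall; origin under its centre.
- mixing_cup: White mixing cup, 80 mm across, 85 mm tall; origin under its centre.
- wrench: Steel wrench lying on the bench, about 180 mm long; origin under its middle.
- brush: Flat brush with a wooden handle lying on the bench, about 200 mm long; origin under its middle.
- clamp_plate: Aluminium clamp plate of a shaker, 100 mm across, 30 mm tall; origin under its centre.
Not all that is in view belongs to the job. Leave any turquoise look-alike of the gauge_1 alone. What is shaped like the gauge_2 but turquoise is not meant.

How it is judged:
By the outcome, as a careful person would: the job done as asked, in the order asked, and still so for the second after the job is handed in, with the robot touching nothing.
It also fails if it takes over 72 s, if anything falls off the work surface, if the arm or the gripper's body presses on something with over 40 N, if the wrist force passes 120 N, or if a joint passes its speed limit or range.

## Working session

There is one attempt and no reset: what is moved stays moved. The work goes in short steps, Python scripts to look and compute and a tool call to move; the robot and the scene stay as the last step left them, time stands still between calls to the robot, and variables do not carry over. Pictures are saved under pics/ and viewed, at most 10 in all, crops included, and the job is handed in when it is done.

Besides the shell and the picture viewer there is one more tool, called after "Emit:" by a JSON object that holds its "name" and its "arguments". step_arm: Moves the arm, as the interface text tells. Its arguments: {"type":"object","properties":{"increments":{"type":"array","items":{"type":"array"}},"force":{"type":"number"}},"required":["increments"]}

```bash
mkdir -p pics; ls; python3 - <<'E'
from bench import robot
import cv2,pickle
print(robot.get_state(), robot.grasp_offset)
for n in("scene","top"):
    s=robot.snapshot(n); pickle.dump(s,open(f"{n}.pkl","wb"))
    cv2.imwrite(f"pics/{n}0.png",s["pixels"][:,:,::-1])
    print(n,{k:v for k,v in s.items() if k!="pixels"})
E
```

```text
pics
{'time_s': 0.0, 'joint_pos': array([-1.27944087e+00,  1.31158280e-01,  1.48926092e+00, -2.56206198e-05,
        1.52300506e+00, -8.54091291e-02]), 'qvel': array([ 0.00057992,  0.00032844,  0.00122765, -0.00054953,  0.00070904,
        0.00056325]), 'effort': array([ 4.18311020e-04, -5.59829521e+01, -4.91768289e+01,  7.70364027e-02,
        3.53352854e-02, -8.27565327e-05]), 'position': array([ 0.22059171, -0.55736869,  0.21759926]), 'eef_rot': array([ 9.82307939e-01,  1.87270590e-01, -1.06863796e-04, -9.09635638e-04]), 'ft_force': array([-0.4856845 , -1.37349892,  0.20396369]), 'ft_torque': array([-0.01521152, -0.06297302, -0.00685667]), 'grip_force': 0.0, 'finger_gap': 1.0025735130759938} 0.0188
scene {'vfov': 43.130266833305235, 'cx': 279.2478009791477, 'cy': 216.37780676879694, 'dist': array([0.03827601, 0.        , 0.        , 0.        , 0.        ]), 'origin': array([1.4792304 , 0.27595055, 1.07042016]), 'rotation': array([ 0.55806904,  0.73924166, -0.30584328, -0.22031931])}
top {'vfov': 55.95945852000497, 'cx': 279.6003044133235, 'cy': 210.87461622702668, 'dist': array([-0.10079931,  0.        ,  0.        ,  0.        ,  0.        ]), 'origin': array([0.3459858 , 0.00617591, 1.17572616]), 'rotation': array([-0.70372524,  0.70460996, -0.0687024 ,  0.05979608])}
```

View pics/top0.png

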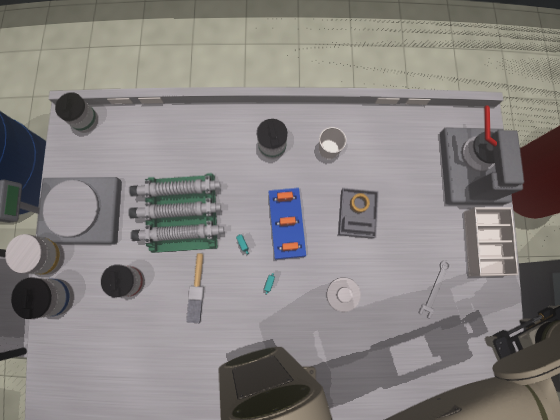

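View pics/scene0.png

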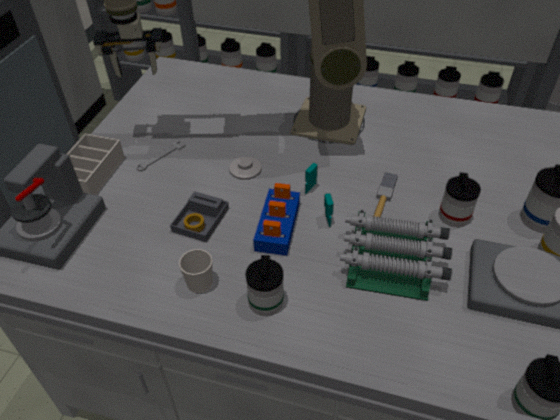

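Top view: orange grips near (285,196), (288,221) and (291,247), with the blue stand around them. The front spindle runs along row ~233 (cols 145–215), and the pocket is near (358,222) with the nut at (360,202). The turquoise decoys at (242,243) and (269,284) are to be avoided.

```bash
cat > h.py <<'E'
import numpy as np,cv2,pickle
from scipy.spatial.transform import Rotation as R
from bench import robot
def K(s):
    f=s["pixels"].shape[0]/2/np.tan(np.radians(s["vfov"]/2))
    return np.array([[f,0,s["cx"]],[0,f,s["cy"]],[0,0,1.]])
def snap(n):
    st=robot.get_state(); s=robot.snapshot(n)
    if "tool_from_camera" in s:
        T=np.asarray(s["tool_from_camera"]); Rt=R.from_quat(st["eef_rot"]).as_matrix()
        s["Rw"]=Rt@T[:3,:3]; s["o"]=st["position"]+Rt@T[:3,3]
    else: s["Rw"]=R.from_quat(s["rotation"]).as_matrix(); s["o"]=s["origin"]
    return s
def cast(s,px,z):
    p=cv2.undistortPoints(np.float64(px).reshape(-1,1,2),K(s),s["dist"]).reshape(-1,2)
    d=np.c_[p,np.ones(len(p))]@s["Rw"].T
    return s["o"]+d*((z-s["o"][2])/d[:,2])[:,None]
def mask(s,h0,h1,smin=120,vmin=60):
    h=cv2.cvtColor(s["pixels"],cv2.COLOR_RGB2HSV)
    return cv2.inRange(h,(h0,smin,vmin),(h1,255,255))
def blobs(m,amin):
    c,_=cv2.findContours(m,cv2.RETR_EXTERNAL,cv2.CHAIN_APPROX_NONE)
    return sorted([x for x in c if cv2.contourArea(x)>amin],key=cv2.contourArea)[::-1]
def tilt(s,z,c):  # min area rect in world of a contour
    w=cast(s,c.reshape(-1,2),z)
    return cv2.minAreaRect(np.float32(w[:,:2]*1000))
E
python3 - <<'E'
from h import *
s=snap("top")
for z,h0,h1,a in((.092,3,14,30),(.046,108,125,300)):
  for c in blobs(mask(s,h0,h1),a): print(z,cv2.contourArea(c),cv2.boundingRect(c),tilt(s,z,c))
print(cast(s,[(145,237),(215,229),(180,233),(148,189),(214,182)],.058).round(3))
print(cast(s,[(358,222),(360,202),(347,224),(370,222)],.046).round(3))
st=robot.get_state();print(R.from_quat(st["eef_rot"]).as_matrix().round(3))
w=robot.snapshot("wrist");print(w["tool_from_camera"],w["vfov"])
E
```

```text
0.092 87.5 (278, 192, 15, 9) ((587.7263793945312, -22.915313720703125), (21.892366409301758, 40.771644592285156), 6.531984806060791)
0.092 82.5 (280, 217, 16, 8) ((518.245849609375, -29.634910583496094), (41.66727066040039, 19.678491592407227), 89.97737884521484)
0.092 75.0 (283, 243, 15, 7) ((447.3309020996094, -36.13086700439453), (38.551429748535156, 16.51322364807129), 89.90045928955078)
0.092 42.5 (535, 204, 18, 14) ((539.55078125, -792.3087158203125), (23.07250213623047, 68.22824096679688), 39.04478073120117)
0.046 2010.5 (269, 188, 37, 71) ((519.1373291015625, -28.797496795654297), (200.12232971191406, 89.0658950805664), 5.357838153839111)
[[0.476 0.377 0.058]
 [0.499 0.176 0.058]
 [0.487 0.276 0.058]
 [0.617 0.377 0.058]
 [0.637 0.183 0.058]]
[[ 0.521 -0.236  0.046]
 [ 0.58  -0.245  0.046]
 [ 0.515 -0.204  0.046]
 [ 0.521 -0.272  0.046]]
[[ 0.93   0.368 -0.   ]
 [ 0.368 -0.93   0.001]
 [ 0.    -0.001 -1.   ]]
[[-1.30998699e-03 -9.70820934e-01 -2.39801997e-01  6.62662046e-02]
 [ 9.99999115e-01 -1.21556644e-03 -5.41648850e-04 -3.51301188e-04]
 [ 2.34348782e-04 -2.39802494e-01  9.70821667e-01 -1.65187563e-01]
 [ 0.00000000e+00  0.00000000e+00  0.00000000e+00  1.00000000e+00]] 70.02734265955718
```

```bash
cat >> h.py <<'E'
def plan(pos,yaw,n,st=None):
    """rows to bring TCP to pos (m) with tool y at world angle yaw (deg), tool down; prints shift mm / turn deg"""
    st=st or robot.get_state(); Rt=R.from_quat(st["eef_rot"])
    y=np.radians(yaw); Y=np.array([np.cos(y),np.sin(y),0]); Z=np.array([0,0,-1.]); X=np.cross(Y,Z)
    Rg=R.from_matrix(np.c_[X,Y,Z]); v=(Rt.inv()*Rg).as_rotvec()/n
    d=(np.array(pos)-st["position"])*1000/n
    print("[",end="")
    for i in range(n):
        print([[round(float(a),1) for a in Rt.inv().apply(d)],[round(float(a),2) for a in np.degrees(v)]],end=",\n"); Rt=Rt*R.from_rotvec(v)
def say():
    s=robot.get_state(); m=R.from_quat(s["eef_rot"]).as_matrix()
    print("t",round(s["time_s"],2),"p",(s["position"]*1000).round(1),"yaw",np.degrees(np.arctan2(m[1,1],m[0,1])).round(2),"z",m[:,2].round(3),"F",s["ft_force"].round(1),"gap",round(s["finger_gap"],3),"grip",s["grip_force"])
E
python3 - <<'E'
from h import *
plan([.52,-.10,.22],5.4,16)
E
```

```text
[[[27.9, -19.7, -0.1], [-0.0, -0.0, -4.61]],
[[29.4, -17.4, -0.1], [-0.0, -0.0, -4.61]],
[[30.7, -15.0, -0.1], [-0.0, -0.0, -4.61]],
[[31.8, -12.5, -0.1], [-0.0, -0.0, -4.61]],
[[32.7, -9.9, -0.1], [-0.0, -0.0, -4.61]],
[[33.4, -7.2, -0.1], [-0.0, -0.0, -4.61]],
[[33.9, -4.5, -0.1], [-0.0, -0.0, -4.61]],
[[34.1, -1.7, -0.1], [-0.0, -0.0, -4.61]],
[[34.2, 1.0, -0.1], [-0.0, -0.0, -4.61]],
[[34.0, 3.8, -0.1], [-0.0, -0.0, -4.61]],
[[33.6, 6.5, -0.1], [-0.0, -0.0, -4.61]],
[[32.9, 9.1, -0.1], [-0.0, -0.0, -4.61]],
[[32.1, 11.8, -0.1], [-0.0, -0.0, -4.61]],
[[31.0, 14.3, -0.1], [-0.0, -0.0, -4.61]],
[[29.8, 16.8, -0.1], [-0.0, -0.0, -4.61]],
[[28.3, 19.1, -0.1], [-0.0, -0.0, -4.61]],
```

Emit:
{"name": "step_arm", "arguments": {"increments": [[[28, -20, 0], [0, 0, -4.6], 0], [[29, -17, 0], [0, 0, -4.6], 0], [[31, -15, 0], [0, 0, -4.6], 0], [[32, -12, 0], [0, 0, -4.6], 0], [[33, -10, 0], [0, 0, -4.6], 0], [[33, -7, 0], [0, 0, -4.6], 0], [[34, -4, 0], [0, 0, -4.6], 0], [[34, -2, 0], [0, 0, -4.6], 0], [[34, 1, 0], [0, 0, -4.6], 0], [[34, 4, 0], [0, 0, -4.6], 0], [[34, 6, 0], [0, 0, -4.6], 0], [[33, 9, 0], [0, 0, -4.6], 0]]}}

```text
time_s: 1.2
position: [0.4466, -0.2135, 0.2186]
eef_rot: [0.783, 0.623, 0.0, 0.0]
ft_force: [1.1, -1.1, 0.6]
finger_gap: 0.5
grip_force: 0.0
```

Emit:
{"name": "step_arm", "arguments": {"increments": [[[32, 12, 0], [0, 0, -4.6], 0], [[31, 14, 0], [0, 0, -4.6], 0], [[30, 17, 0], [0, 0, -4.6], 0], [[28, 19, 0], [0, 0, -4.6], 0], [[0, 0, 0], [0, 0, 0], 0], [[0, 0, 0], [0, 0, 0], 0]]}}

```text
time_s: 1.7
position: [0.5217, -0.0998, 0.2183]
eef_rot: [0.673, 0.739, -0.0, -0.0]
ft_force: [-0.5, -0.0, 0.5]
finger_gap: 0.495
grip_force: 0.0
```

```bash
python3 - <<'E'
from h import *
say(); s=snap("wrist"); pickle.dump(s,open("w1.pkl","wb")); cv2.imwrite("pics/w1.png",s["pixels"][:,:,::-1])
for z,h0,h1,a in((.092,3,14,300),(.046,108,125,1000)):
  for c in blobs(mask(s,h0,h1),a): print(z,cv2.contourArea(c),cv2.boundingRect(c),tilt(s,z,c))
E
```

```text
t 1.7 p [521.7 -99.8 218.3] yaw 5.36 z [-0.001  0.    -1.   ] F [-0.5 -0.   0.5] gap 0.495 grip 0.0
0.092 1051.5 (339, 105, 27, 46) ((586.0615844726562, -21.48932456970215), (24.201608657836914, 41.775150299072266), 5.249178886413574)
0.092 998.0 (198, 106, 26, 46) ((452.4237976074219, -34.897300720214844), (23.187786102294922, 41.72431182861328), 4.763094425201416)
0.092 753.0 (273, 105, 18, 47) ((519.5553588867188, -28.470346450805664), (16.28061866760254, 42.422401428222656), 5.316813945770264)
0.046 14844.5 (189, 86, 185, 84) ((519.4828491210938, -27.78974151611328), (199.1390380859375, 89.07232666015625), 5.184617042541504)
```

View pics/w1.png

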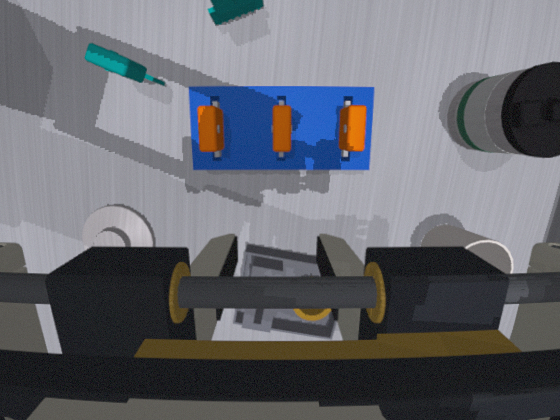

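The wrist view shows the blue stand (189–374, 86–170) with grips at (211,128), (282,128) and (353,128). The tray is below, partly hidden by the gripper, and the turquoise decoys are at the top left. I'll take the middle gauge first.

Emit:
{"name": "step_arm", "arguments": {"increments": [[[36, 2.2, 0], [0, 0, 0.15], 0], [[35.4, 2.3, 10], [0, 0, 0], 0], [[0, 0, 40], [0, 0, 0], 0], [[0, 0, 40], [0, 0, 0], 0], [[0, 0, 40], [0, 0, 0], 0], [[0, 0, 32], [0, 0, 0], 0], [[0, 0, 0], [0, 0, 0], 0], [[0, 0, 0], [0, 0, 0], 0], [[0, 0, 0], [0, 0, 0], 0]], "force": 30}}

```text
time_s: 2.5
position: [0.5206, -0.0309, 0.0588]
eef_rot: [0.676, 0.737, 0.001, 0.001]
ft_force: [-0.3, -0.1, 0.8]
finger_gap: 0.498
grip_force: 0.0
```

```bash
python3 - <<'E'
from h import *
say(); s=snap("wrist"); cv2.imwrite("pics/w2.png",s["pixels"][:,:,::-1])
for c in blobs(mask(s,3,14),300): print(cv2.contourArea(c),cv2.boundingRect(c),tilt(s,.092,c))
for c in blobs(mask(s,108,125),1000): print(cv2.boundingRect(c),tilt(s,.046,c))
E
```

```text
t 2.5 p [520.6 -30.9  58.8] yaw 4.94 z [ 0.002 -0.001 -1.   ] F [-0.3 -0.1  0.8] gap 0.498 grip 0.0
2345.5 (257, 205, 37, 72) ((518.352294921875, -13.852020263671875), (16.876937866210938, 35.36941909790039), 5.509544849395752)
2169.0 (376, 203, 64, 45) ((580.0487060546875, -0.625091552734375), (29.85367774963379, 21.3714542388916), 5.305232048034668)
2046.0 (111, 206, 64, 41) ((455.3268737792969, -11.786478042602539), (30.485685348510742, 19.544593811035156), 5.318068027496338)
(111, 159, 328, 118) ((518.5074462890625, -17.12999725341797), (198.7453155517578, 75.61407470703125), 5.094097137451172)
```

View pics/w2.png

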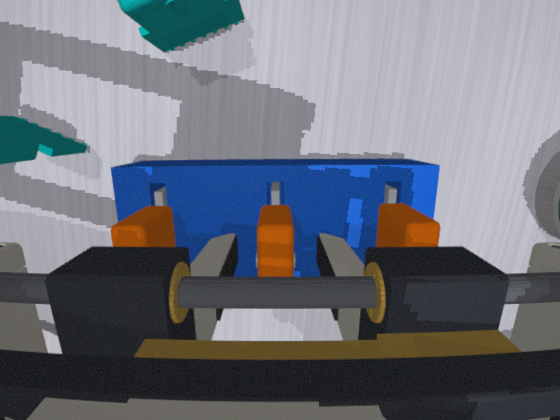

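The grip sits at col 277, midway between the fingers, so I close and lift.

Emit:
{"name": "step_arm", "arguments": {"increments": [[[2, -1, 2], [0, 0, 0], 0], [[0, 0, 0], [0, 0, 0], -1], [[0, 0, 0], [0, 0, 0], -1], [[0, 0, 0], [0, 0, 0], -1], [[0, 0, 0], [0, 0, 0], -1], [[0, 0, 0], [0, 0, 0], -1]], "force": 30}}

```text
time_s: 3.05
position: [0.5184, -0.0278, 0.0549]
eef_rot: [0.675, 0.738, 0.0, 0.0]
ft_force: [0.3, -0.8, 1.4]
finger_gap: 0.19
grip_force: 16.6
```

```bash
python3 - <<'E'
from h import *
say()
E
```

```text
t 3.05 p [518.4 -27.8  54.9] yaw 5.05 z [ 0. -0. -1.] F [ 0.3 -0.8  1.4] gap 0.19 grip 16.620721220970154
```

Emit:
{"name": "step_arm", "arguments": {"increments": [[[0, 0, -15], [0, 0, 0], -1], [[0, 0, -40], [0, 0, 0], -1], [[0, 0, -40], [0, 0, 0], -1], [[36, -3, -25], [0, 0, -0.3], -1], [[36, -3, -25], [0, 0, -0.3], -1], [[36, -3, 0], [0, 0, -0.3], -1], [[36, -3, 0], [0, 0, -0.3], -1], [[36, -3, 0], [0, 0, 0], -1], [[0, 0, 0], [0, 0, 0], -1], [[0, 0, 0], [0, 0, 0], -1]], "force": 40}}

```text
time_s: 3.88
position: [0.4855, 0.1478, 0.1968]
eef_rot: [0.666, 0.746, -0.0, -0.0]
ft_force: [-0.1, -0.5, -0.9]
finger_gap: 0.192
grip_force: 40.0
```

```bash
python3 - <<'E'
from h import *
say(); s=snap("wrist"); pickle.dump(s,open("w3.pkl","wb")); cv2.imwrite("pics/w3.png",s["pixels"][:,:,::-1])
E
```

```text
t 3.88 p [485.5 147.8 196.8] yaw 6.46 z [-0.001 -0.    -1.   ] F [-0.1 -0.5 -0.9] gap 0.192 grip 39.98064458370209
```

View pics/w3.png

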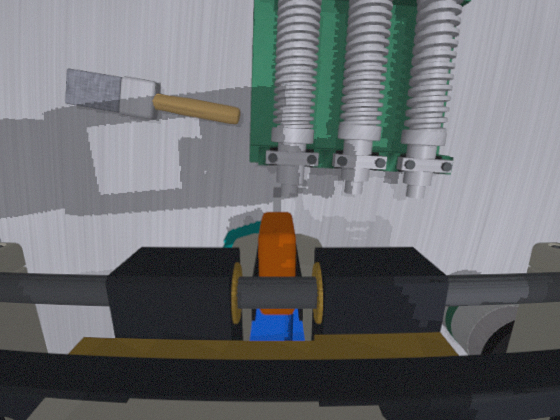

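The wrist view shows three spindles. The front one runs through (298,20), (296,100) and the collar at (294,137), with its strap at (292,158) and the held gauge at (277,245). I'll compute its axis and a visual pitch estimate.

```bash
python3 - <<'E'
from h import *
s=pickle.load(open("w3.pkl","rb")); im=s["pixels"].astype(int)
sat=cv2.cvtColor(s["pixels"],cv2.COLOR_RGB2HSV)[:,:,1]
# columns silhouettes of collar/thread rows (steel: low saturation, between green)
for r in (20,60,100,118,137):
    row=sat[r]; m=row[255:345]<60
    # run containing col 297
    i=297-255; a=i
    while a>0 and m[a-1]: a-=1
    b=i
    while b<len(m)-1 and m[b+1]: b+=1
    print(r,a+255,b+255,(cast(s,[((a+b)/2+255,r)],.058)*1000).round(1))
print((cast(s,[(292,158),(270,158),(316,158)],.079)*1000).round(1),(cast(s,[(294,143)],.070)*1000).round(1))
g=cv2.cvtColor(s["pixels"],cv2.COLOR_RGB2GRAY)
# profile along axis: rows -> world y distance at z=.078
rows=np.arange(0,150,.25); best={}
for off in (-8,0,8):
    cols=np.interp(rows,[20,137],[298,294])+off
    v=cv2.remap(g,np.float32(cols)[None],np.float32(rows)[None],cv2.INTER_LINEAR)[0].astype(float)
    w=cast(s,np.c_[cols,rows],.076); d=np.hypot(*(w[:,:2]-w[-1,:2]).T)*1000
    if off==0: print("prof",[(int(r),round(float(x)),int(q)) for r,x,q in zip(rows[::12],d[::12],v[::12])])
    k=(rows<122)
    dd=np.linspace(d[k].min(),d[k].max(),600); vv=np.interp(dd,d[k][::-1],v[k][::-1]); vv-=np.polyval(np.polyfit(dd,vv,3),dd)
    vv*=np.hanning(600)
    print(off,{p:round(float(abs(np.sum(vv*np.exp(2j*np.pi*dd/p))))) for p in (6,6.5,7,7.5,8,8.5,9,9.5,10,10.5,11)})
E
```

```text
20 277 319 [[486.2 319.   58. ]]
60 275 315 [[487.7 283.5  58. ]]
100 274 310 [[489.3 246.9  58. ]]
118 275 313 [[493.2 230.4  58. ]]
137 271 313 [[493.5 212.   58. ]]
[[494.8 193.   79. ]
 [474.4 190.7  79. ]
 [517.2 195.6  79. ]] [[495.5 206.7  70. ]]
-8 {6: 164, 6.5: 2437, 7: 4204, 7.5: 1939, 8: 188, 8.5: 55, 9: 35, 9.5: 48, 10: 41, 10.5: 61, 11: 61}
prof [(0, 129, 172), (3, 126, 180), (6, 124, 97), (9, 122, 174), (12, 119, 171), (15, 117, 105), (18, 114, 178), (21, 112, 159), (24, 109, 131), (27, 107, 185), (30, 104, 112), (33, 102, 173), (36, 99, 189), (39, 97, 101), (42, 94, 175), (45, 92, 192), (48, 89, 103), (51, 87, 174), (54, 84, 194), (57, 82, 125), (60, 79, 171), (63, 77, 170), (66, 74, 166), (69, 72, 178), (72, 69, 126), (75, 67, 181), (78, 64, 197), (81, 61, 107), (84, 59, 161), (87, 56, 193), (90, 54, 161), (93, 51, 163), (96, 48, 154), (99, 46, 184), (102, 43, 192), (105, 40, 127), (108, 38, 157), (111, 35, 191), (114, 32, 173), (117, 30, 178), (120, 27, 126), (123, 24, 183), (126, 22, 193), (129, 19, 191), (132, 16, 192), (135, 14, 192), (138, 11, 190), (141, 8, 189), (144, 5, 166), (147, 3, 120)]
0 {6: 188, 6.5: 2202, 7: 4940, 7.5: 2701, 8: 456, 8.5: 214, 9: 34, 9.5: 84, 10: 146, 10.5: 123, 11: 23}
8 {6: 137, 6.5: 1926, 7: 3906, 7.5: 2112, 8: 364, 8.5: 61, 9: 24, 9.5: 70, 10: 97, 10.5: 79, 11: 67}
```

The front spindle's thread looks like a 7 mm pitch, and the gauges will confirm it by feel. I go above the thread middle.

Emit:
{"name": "step_arm", "arguments": {"increments": [[[35, 4, 0], [0, 0, 0], -1], [[35, 4, 0], [0, 0, 0], -1], [[35, 5, 0], [0, 0, 0], -1], [[34, 4, 10], [0, 0, 0.2], -1], [[0, 0, 30], [0, 0, 0], -1], [[0, 0, 25], [0, 0, 0], -1], [[0, 0, 0], [0, 0, 0], -1], [[0, 0, 0], [0, 0, 0], -1]]}}

```text
time_s: 4.6
position: [0.4876, 0.2845, 0.131]
eef_rot: [0.669, 0.743, -0.002, -0.001]
ft_force: [-0.3, -1.1, -0.6]
finger_gap: 0.192
grip_force: 40.0
```

```bash
python3 - <<'E'
from h import *
say(); s=snap("scene"); cv2.imwrite("pics/s4.png",cv2.resize(s["pixels"][160:320,300:480,::-1],None,fx=4,fy=3.7,interpolation=cv2.INTER_CUBIC))
E
```

```text
t 4.6 p [487.6 284.5 131. ] yaw 5.96 z [-0.003 -0.002 -1.   ] F [-0.3 -1.1 -0.6] gap 0.192 grip 39.99955236911774
```

View pics/s4.png

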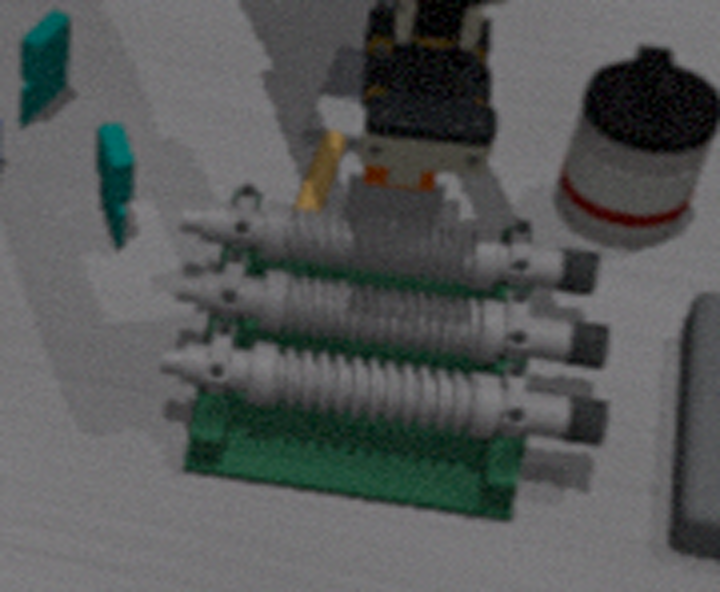

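The gauge (leaf at 355–440 in the crop) hangs over the middle of the front thread (290–480). Now a gentle descent.

Emit:
{"name": "step_arm", "arguments": {"increments": [[[0, 0, 1], [0, 0, 0], -1], [[0, 0, 1], [0, 0, 0], -1], [[0, 0, 0], [0, 0, 0], -1]]}}

```text
time_s: 4.9
position: [0.4889, 0.2858, 0.1313]
eef_rot: [0.669, 0.743, 0.001, 0.0]
ft_force: [-1.1, 0.7, -2.0]
finger_gap: 0.192
grip_force: 40.0
```

Emit:
{"name": "step_arm", "arguments": {"increments": [[[0, 0, 0.5], [0, 0, 0], -1], [[0, 0, 0], [0, 0, 0], -1]]}}

```text
time_s: 5.07
position: [0.4883, 0.2861, 0.1301]
eef_rot: [0.669, 0.743, 0.0, 0.0]
ft_force: [0.3, -0.8, -0.9]
finger_gap: 0.189
grip_force: 40.0
```

Emit:
{"name": "step_arm", "arguments": {"increments": [[[0, 0, 0.5], [0, 0, 0], -1], [[0, 0, 0], [0, 0, 0], -1]]}}

```text
time_s: 5.23
position: [0.488, 0.2862, 0.1291]
eef_rot: [0.669, 0.743, 0.0, 0.0]
ft_force: [-0.0, -0.1, -1.0]
finger_gap: 0.194
grip_force: 40.0
```

Emit:
{"name": "step_arm", "arguments": {"increments": [[[0, 0, 0.5], [0, 0, 0], -1], [[0, 0, 0], [0, 0, 0], -1]]}}

```text
time_s: 5.4
position: [0.4879, 0.2861, 0.1284]
eef_rot: [0.669, 0.743, -0.0, -0.0]
ft_force: [-0.5, -0.5, -1.2]
finger_gap: 0.19
grip_force: 40.0
```

Emit:
{"name": "step_arm", "arguments": {"increments": [[[0, 0, 0.5], [0, 0, 0], -1], [[0, 0, 0], [0, 0, 0], -1]]}}

```text
time_s: 5.57
position: [0.488, 0.2861, 0.1279]
eef_rot: [0.669, 0.743, -0.0, -0.0]
ft_force: [-0.4, -0.3, -0.2]
finger_gap: 0.191
grip_force: 40.0
```

Emit:
{"name": "step_arm", "arguments": {"increments": [[[0, 0, 0.5], [0, 0, 0], -1], [[0, 0, 0], [0, 0, 0], -1]]}}

```text
time_s: 5.73
position: [0.488, 0.2862, 0.1275]
eef_rot: [0.669, 0.743, -0.0, -0.0]
ft_force: [0.4, -0.2, -1.7]
finger_gap: 0.191
grip_force: 40.0
```

Emit:
{"name": "step_arm", "arguments": {"increments": [[[0, 0, 0.5], [0, 0, 0], -1], [[0, 0, 0], [0, 0, 0], -1]]}}

```text
time_s: 5.9
position: [0.4881, 0.2861, 0.127]
eef_rot: [0.669, 0.743, -0.0, -0.0]
ft_force: [0.3, 0.3, 0.1]
finger_gap: 0.19
grip_force: 40.0
```

Emit:
{"name": "step_arm", "arguments": {"increments": [[[0, 0, 0.3], [0, 0, 0], -1], [[0, 0, 0], [0, 0, 0], -1]]}}

```text
time_s: 6.07
position: [0.4881, 0.2862, 0.1269]
eef_rot: [0.669, 0.743, 0.0, 0.0]
ft_force: [-1.2, 0.2, 0.9]
finger_gap: 0.192
grip_force: 40.0
```

Emit:
{"name": "step_arm", "arguments": {"increments": [[[0, 0, 0.3], [0, 0, 0], -1], [[0, 0, 0], [0, 0, 0], -1]]}}

```text
time_s: 6.23
position: [0.4881, 0.2862, 0.1268]
eef_rot: [0.669, 0.743, 0.0, 0.0]
ft_force: [-1.4, -1.1, 1.9]
finger_gap: 0.194
grip_force: 40.0
```

Emit:
{"name": "step_arm", "arguments": {"increments": [[[0, 0, 0.3], [0, 0, 0], -1], [[0, 0, 0], [0, 0, 0], -1]]}}

```text
time_s: 6.4
position: [0.4882, 0.2862, 0.1265]
eef_rot: [0.669, 0.743, 0.0, 0.0]
ft_force: [-1.5, -0.8, 3.9]
finger_gap: 0.191
grip_force: 40.0
```

Contact is at about z = 126.9 with roughly 5 N. Now I slide along the axis and watch the force.

Emit:
{"name": "step_arm", "arguments": {"increments": [[[0.5, 0, 0], [0, 0, 0], -1], [[0.5, 0, 0], [0, 0, 0], -1]]}}

```text
time_s: 6.57
position: [0.4883, 0.2868, 0.1265]
eef_rot: [0.669, 0.743, -0.0, 0.0]
ft_force: [-0.5, -2.9, 5.7]
finger_gap: 0.191
grip_force: 40.0
```

Emit:
{"name": "step_arm", "arguments": {"increments": [[[0.5, 0, 0], [0, 0, 0], -1], [[0.5, 0, 0], [0, 0, 0], -1]]}}

```text
time_s: 6.73
position: [0.4883, 0.288, 0.1265]
eef_rot: [0.669, 0.743, 0.0, 0.0]
ft_force: [0.7, -3.9, 5.0]
finger_gap: 0.189
grip_force: 40.0
```

Emit:
{"name": "step_arm", "arguments": {"increments": [[[0.5, 0, 0], [0, 0, 0], -1], [[0.5, 0, 0], [0, 0, 0], -1]]}}

```text
time_s: 6.9
position: [0.4881, 0.2891, 0.1264]
eef_rot: [0.669, 0.743, 0.0, 0.0]
ft_force: [0.2, -3.9, 4.4]
finger_gap: 0.195
grip_force: 40.0
```

Emit:
{"name": "step_arm", "arguments": {"increments": [[[0.5, 0, 0], [0, 0, 0], -1], [[0.5, 0, 0], [0, 0, 0], -1]]}}

```text
time_s: 7.07
position: [0.488, 0.2901, 0.1264]
eef_rot: [0.669, 0.743, 0.0, 0.0]
ft_force: [0.3, -3.0, 5.0]
finger_gap: 0.189
grip_force: 40.0
```

Emit:
{"name": "step_arm", "arguments": {"increments": [[[0.5, 0, 0], [0, 0, 0], -1], [[0.5, 0, 0], [0, 0, 0], -1]]}}

```text
time_s: 7.23
position: [0.4879, 0.2912, 0.1264]
eef_rot: [0.669, 0.743, 0.0, 0.0]
ft_force: [-0.6, -4.0, 4.9]
finger_gap: 0.196
grip_force: 40.0
```

Emit:
{"name": "step_arm", "arguments": {"increments": [[[0.5, 0, 0], [0, 0, 0], -1], [[0.5, 0, 0], [0, 0, 0], -1]]}}

```text
time_s: 7.4
position: [0.4878, 0.2921, 0.1264]
eef_rot: [0.669, 0.743, 0.0, 0.0]
ft_force: [0.5, -3.7, 4.6]
finger_gap: 0.191
grip_force: 40.0
```

Emit:
{"name": "step_arm", "arguments": {"increments": [[[0.5, 0, 0], [0, 0, 0], -1], [[0.5, 0, 0], [0, 0, 0], -1]]}}

```text
time_s: 7.57
position: [0.4877, 0.2931, 0.1264]
eef_rot: [0.669, 0.743, 0.0, 0.0]
ft_force: [-0.3, -4.2, 5.9]
finger_gap: 0.193
grip_force: 40.0
```

Emit:
{"name": "step_arm", "arguments": {"increments": [[[0.5, 0, 0], [0, 0, 0], -1], [[0.5, 0, 0], [0, 0, 0], -1]]}}

```text
time_s: 7.73
position: [0.4875, 0.2941, 0.1264]
eef_rot: [0.669, 0.743, 0.0, 0.0]
ft_force: [0.7, -4.2, 4.7]
finger_gap: 0.19
grip_force: 40.0
```

Emit:
{"name": "step_arm", "arguments": {"increments": [[[0.5, 0, 0], [0, 0, 0], -1], [[0.5, 0, 0], [0, 0, 0], -1]]}}

```text
time_s: 7.9
position: [0.4874, 0.2951, 0.1264]
eef_rot: [0.669, 0.743, 0.0, 0.0]
ft_force: [0.8, -3.6, 5.3]
finger_gap: 0.189
grip_force: 40.0
```

Nine mm of sliding at a steady force with no drop, riding ~4 mm high, so this one is wrong (it fits the 8 mm gauge). I return it to the middle slot.

Emit:
{"name": "step_arm", "arguments": {"increments": [[[0, 0, -20], [0, 0, 0], -1], [[0, 0, -25], [0, 0, 0], -1], [[-36, -0.3, 0], [0, 0, 0], -1], [[-36, -0.3, 0], [0, 0, 0.2], -1], [[-36, -0.3, 0], [0, 0, 0.2], -1], [[-36, -0.3, 0], [0, 0, 0.2], -1], [[-36, -0.3, 0], [0, 0, 0.2], -1], [[-36, -0.3, 0], [0, 0, 0.2], -1], [[-36, -0.3, 0], [0, 0, 0], -1], [[-36, -0.3, 0], [0, 0, 0], -1], [[-36, -0.3, 20], [0, 0, 0], -1], [[0, 0, 36], [0, 0, 0], -1]]}}

```text
time_s: 8.9
position: [0.5192, -0.0335, 0.1188]
eef_rot: [0.677, 0.736, 0.002, 0.004]
ft_force: [0.5, -0.4, -0.9]
finger_gap: 0.191
grip_force: 40.0
```

Emit:
{"name": "step_arm", "arguments": {"increments": [[[0, 0, 0], [0, 0, 0], -1], [[0, 0, 0], [0, 0, 0], -1], [[0, 0, 0], [0, 0, 0], -1]]}}

```text
time_s: 9.15
position: [0.5154, -0.0267, 0.1157]
eef_rot: [0.675, 0.738, 0.0, -0.0]
ft_force: [-0.3, 0.3, -1.4]
finger_gap: 0.192
grip_force: 40.0
```

```bash
python3 - <<'E'
from h import *
say(); plan([.5184,-.0278,.0549],5.05,1)
E
```

```text
t 9.15 p [515.4 -26.7 115.7] yaw 5.08 z [-0.     0.001 -1.   ] F [-0.3  0.3 -1.4] gap 0.192 grip 39.999786615371704
[[[-1.4, 2.9, 60.8], [-0.02, -0.05, 0.03]],
```

Emit:
{"name": "step_arm", "arguments": {"increments": [[[-1.4, 2.9, 5], [0, 0, 0], -1], [[0, 0, 0], [0, 0, 0], -1], [[0, 0, 15], [0, 0, 0], -1], [[0, 0, 15], [0, 0, 0], -1], [[0, 0, 15], [0, 0, 0], -1], [[0, 0, 7], [0, 0, 0], -1], [[0, 0, 2.5], [0, 0, 0], -1], [[0, 0, 0], [0, 0, 0], -1], [[0, 0, 0], [0, 0, 0], -1]]}}

```text
time_s: 9.9
position: [0.5192, -0.0287, 0.0567]
eef_rot: [0.675, 0.738, 0.0, 0.001]
ft_force: [0.2, 0.3, 0.1]
finger_gap: 0.188
grip_force: 40.0
```

```bash
python3 - <<'E'
from h import *
say()
E
```

```text
t 9.9 p [519.2 -28.7  56.7] yaw 5.06 z [ 0.001 -0.    -1.   ] F [0.2 0.3 0.1] gap 0.188 grip 39.99966323375702
```

Emit:
{"name": "step_arm", "arguments": {"increments": [[[0, 0, 1.2], [0, 0, 0], -1], [[0, 0, 0], [0, 0, 0], -1], [[0, 0, 0], [0, 0, 0], 0], [[0, 0, 0], [0, 0, 0], 0], [[0, 0, 0], [0, 0, 0], 0], [[0, 0, -35], [0, 0, 0], 0], [[0, 0, -35], [0, 0, 0], 0], [[1, -36.3, 0], [0, 0, 0], 0], [[0, -36.3, 0], [0, 0, 0], 0], [[0, 0, 0], [0, 0, 0], 0], [[0, 0, 0], [0, 0, 0], 0]]}}

```text
time_s: 10.82
position: [0.4444, -0.0342, 0.1242]
eef_rot: [0.676, 0.737, 0.0, 0.0]
ft_force: [0.1, -0.2, 0.7]
finger_gap: 0.499
grip_force: 0.0
```

```bash
python3 - <<'E'
from h import *
say(); s=snap("wrist"); pickle.dump(s,open("w5.pkl","wb"))
for c in blobs(mask(s,3,14),300): print(cv2.contourArea(c),cv2.boundingRect(c),tilt(s,.092,c))
plan([.4467,-.0343,.0549],5.05,1)
E
```

```text
t 10.82 p [444.4 -34.2 124.2] yaw 5.01 z [ 0. -0. -1.] F [ 0.1 -0.2  0.7] gap 0.499 grip 0.0
2722.0 (437, 190, 57, 67) ((576.2657470703125, -17.470550537109375), (39.08413314819336, 48.9414176940918), 4.872746467590332)
1905.5 (355, 192, 40, 62) ((511.4162292480469, -22.18500328063965), (27.065906524658203, 44.06864547729492), 5.143678188323975)
1495.5 (269, 191, 25, 69) ((447.067138671875, -29.700223922729492), (16.532968521118164, 49.12198257446289), 5.703894138336182)
[[[-0.0, 0.6, 70.0], [0.09, 0.02, -0.04]],
```

Emit:
{"name": "step_arm", "arguments": {"increments": [[[0, 0.6, 30], [0, 0, 0], 0], [[0, 0, 30], [0, 0, 0], 0], [[0, 0, 9], [0, 0, 0], 0], [[0, 0, 0], [0, 0, 0], 0], [[0, 0, 0], [0, 0, 0], 0], [[0, 0, 0], [0, 0, 0], -1], [[0, 0, 0], [0, 0, 0], -1], [[0, 0, 0], [0, 0, 0], -1], [[0, 0, 0], [0, 0, 0], -1], [[0, 0, 0], [0, 0, 0], -1]], "force": 40}}

```text
time_s: 11.7
position: [0.4472, -0.0343, 0.0562]
eef_rot: [0.675, 0.738, 0.0, 0.001]
ft_force: [1.6, 0.3, -1.7]
finger_gap: 0.192
grip_force: 17.3
```

```bash
python3 - <<'E'
from h import *
say(); st=robot.get_state()
p=st["position"].copy(); p[2]=.180; st["position"]=p; plan([.488,.285,.18],6.0,1,st)
E
```

```text
t 11.7 p [447.2 -34.3  56.2] yaw 5.04 z [ 0.001 -0.    -1.   ] F [ 1.6  0.3 -1.7] gap 0.192 grip 17.349279820919037
[[[314.4, 68.7, -0.0], [0.08, 0.02, -0.96]],
```

Emit:
{"name": "step_arm", "arguments": {"increments": [[[0, 0, 0], [0, 0, 0], -1], [[0, 0, 0], [0, 0, 0], -1]]}}

```text
time_s: 11.87
position: [0.4472, -0.0342, 0.0562]
eef_rot: [0.675, 0.737, 0.0, 0.001]
ft_force: [-0.4, -0.8, 3.5]
finger_gap: 0.19
grip_force: 40.0
```

Emit:
{"name": "step_arm", "arguments": {"increments": [[[0, 0, -20], [0, 0, 0], -1], [[0, 0, -40], [0, 0, 0], -1], [[0, 0, -40], [0, 0, 0], -1], [[35, 7.6, -25], [0, 0, -0.3], -1], [[35, 7.6, 0], [0, 0, -0.3], -1], [[35, 7.6, 0], [0, 0, -0.3], -1], [[35, 7.6, 0], [0, 0, 0], -1], [[35, 7.6, 0], [0, 0, 0], -1], [[35, 7.6, 0], [0, 0, 0], -1], [[35, 7.6, 0], [0, 0, 0], -1], [[35, 7.6, 0], [0, 0, 0], -1], [[35, 7.6, 0], [0, 0, 0], -1]]}}

```text
time_s: 12.87
position: [0.4824, 0.2862, 0.1786]
eef_rot: [0.669, 0.743, -0.001, -0.0]
ft_force: [0.5, 0.3, -1.2]
finger_gap: 0.189
grip_force: 40.0
```

Emit:
{"name": "step_arm", "arguments": {"increments": [[[0, 0, 25], [0, 0, 0], -1], [[0, 0, 20], [0, 0, 0], -1], [[0, 0, 0], [0, 0, 0], -1], [[0, 0, 0], [0, 0, 0], -1]]}}

```text
time_s: 13.2
position: [0.4813, 0.2838, 0.1325]
eef_rot: [0.669, 0.743, -0.002, -0.001]
ft_force: [1.2, -0.7, -1.3]
finger_gap: 0.191
grip_force: 40.0
```

```bash
python3 - <<'E'
from h import *
say(); plan([.488,.285,.13],6.0,1)
E
```

```text
t 13.2 p [481.3 283.8 132.5] yaw 5.95 z [-0.004 -0.002 -1.   ] F [ 1.2 -0.7 -1.3] gap 0.191 grip 39.9825918674469
[[[0.5, 6.8, 2.5], [-0.24, 0.08, -0.05]],
```

Emit:
{"name": "step_arm", "arguments": {"increments": [[[0.5, 5.5, 1], [0, 0, 0], -1], [[0, 0, 1], [0, 0, 0], -1], [[0, 0, 1], [0, 0, 0], -1], [[0, 0, 0], [0, 0, 0], -1]]}}

```text
time_s: 13.53
position: [0.4891, 0.2855, 0.1323]
eef_rot: [0.67, 0.743, 0.001, 0.0]
ft_force: [-0.3, -0.1, 0.1]
finger_gap: 0.193
grip_force: 40.0
```

Emit:
{"name": "step_arm", "arguments": {"increments": [[[0, 0, 0.5], [0, 0, 0], -1], [[0, 0, 0], [0, 0, 0], -1]]}}

```text
time_s: 13.7
position: [0.4885, 0.2855, 0.1312]
eef_rot: [0.67, 0.743, 0.0, 0.0]
ft_force: [-0.3, 0.1, -1.8]
finger_gap: 0.192
grip_force: 40.0
```

Emit:
{"name": "step_arm", "arguments": {"increments": [[[0, 0, 0.5], [0, 0, 0], -1], [[0, 0, 0], [0, 0, 0], -1]]}}

```text
time_s: 13.87
position: [0.4883, 0.2855, 0.1303]
eef_rot: [0.67, 0.743, 0.0, -0.0]
ft_force: [-0.6, 0.3, -1.6]
finger_gap: 0.193
grip_force: 40.0
```

Emit:
{"name": "step_arm", "arguments": {"increments": [[[0, 0, 0.5], [0, 0, 0], -1], [[0, 0, 0], [0, 0, 0], -1]]}}

```text
time_s: 14.03
position: [0.4883, 0.2855, 0.1297]
eef_rot: [0.67, 0.743, -0.0, -0.0]
ft_force: [0.6, -0.3, -1.9]
finger_gap: 0.193
grip_force: 40.0
```

Emit:
{"name": "step_arm", "arguments": {"increments": [[[0, 0, 0.5], [0, 0, 0], -1], [[0, 0, 0], [0, 0, 0], -1]]}}

```text
time_s: 14.2
position: [0.4883, 0.2856, 0.1292]
eef_rot: [0.67, 0.743, -0.0, -0.0]
ft_force: [0.1, -0.2, -1.1]
finger_gap: 0.191
grip_force: 40.0
```

Emit:
{"name": "step_arm", "arguments": {"increments": [[[0, 0, 0.5], [0, 0, 0], -1], [[0, 0, 0], [0, 0, 0], -1]]}}

```text
time_s: 14.37
position: [0.4884, 0.2856, 0.129]
eef_rot: [0.669, 0.743, 0.0, 0.0]
ft_force: [-1.2, 0.1, 1.2]
finger_gap: 0.192
grip_force: 40.0
```

Emit:
{"name": "step_arm", "arguments": {"increments": [[[0, 0, 0.4], [0, 0, 0], -1], [[0, 0, 0], [0, 0, 0], -1]]}}

```text
time_s: 14.53
position: [0.4884, 0.2856, 0.1288]
eef_rot: [0.67, 0.743, 0.0, 0.0]
ft_force: [-1.9, -0.2, 2.8]
finger_gap: 0.189
grip_force: 40.0
```

Emit:
{"name": "step_arm", "arguments": {"increments": [[[0, 0, 0.3], [0, 0, 0], -1], [[0, 0, 0], [0, 0, 0], -1]]}}

```text
time_s: 14.7
position: [0.4884, 0.2856, 0.1286]
eef_rot: [0.67, 0.743, 0.0, 0.0]
ft_force: [-2.1, -1.0, 5.0]
finger_gap: 0.191
grip_force: 40.0
```

Emit:
{"name": "step_arm", "arguments": {"increments": [[[0, 0, 0.3], [0, 0, 0], -1], [[0, 0, 0], [0, 0, 0], -1]]}}

```text
time_s: 14.87
position: [0.4885, 0.2856, 0.1285]
eef_rot: [0.67, 0.743, 0.0, 0.0]
ft_force: [-3.7, -1.8, 6.9]
finger_gap: 0.192
grip_force: 40.0
```

It touches at ~129.05, about 4.9 mm above seat height, which suggests the 10 mm gauge. I slide to confirm.

Emit:
{"name": "step_arm", "arguments": {"increments": [[[0.5, 0, -0.1], [0, 0, 0], -1], [[0.5, 0, 0], [0, 0, 0], -1]]}}

```text
time_s: 15.03
position: [0.4885, 0.2861, 0.1285]
eef_rot: [0.67, 0.743, -0.0, 0.0]
ft_force: [-0.8, -4.4, 6.0]
finger_gap: 0.196
grip_force: 40.0
```

Emit:
{"name": "step_arm", "arguments": {"increments": [[[0.6, 0, 0], [0, 0, 0], -1], [[0.6, 0, 0], [0, 0, 0], -1]]}}

```text
time_s: 15.2
position: [0.4888, 0.2872, 0.1286]
eef_rot: [0.67, 0.743, 0.0, 0.001]
ft_force: [0.2, -4.6, 6.5]
finger_gap: 0.19
grip_force: 40.0
```

Emit:
{"name": "step_arm", "arguments": {"increments": [[[0.6, 0, 0], [0, 0, 0], -1], [[0.6, 0, 0], [0, 0, 0], -1]]}}

```text
time_s: 15.37
position: [0.4889, 0.2884, 0.1287]
eef_rot: [0.67, 0.743, 0.0, 0.001]
ft_force: [-0.1, -3.9, 5.6]
finger_gap: 0.188
grip_force: 40.0
```

Emit:
{"name": "step_arm", "arguments": {"increments": [[[0.6, 0, 0], [0, 0, 0], -1], [[0.6, 0, 0], [0, 0, 0], -1]]}}

```text
time_s: 15.53
position: [0.4888, 0.2896, 0.1287]
eef_rot: [0.67, 0.743, 0.0, 0.001]
ft_force: [0.3, -3.0, 5.7]
finger_gap: 0.193
grip_force: 40.0
```

Emit:
{"name": "step_arm", "arguments": {"increments": [[[0.6, 0, 0], [0, 0, 0], -1], [[0.6, 0, 0], [0, 0, 0], -1]]}}

```text
time_s: 15.7
position: [0.4886, 0.2909, 0.1286]
eef_rot: [0.67, 0.743, 0.0, 0.001]
ft_force: [1.0, -3.0, 5.6]
finger_gap: 0.19
grip_force: 40.0
```

Emit:
{"name": "step_arm", "arguments": {"increments": [[[0.6, 0, 0], [0, 0, 0], -1], [[0.6, 0, 0], [0, 0, 0], -1]]}}

```text
time_s: 15.87
position: [0.4885, 0.2921, 0.1286]
eef_rot: [0.67, 0.743, 0.0, 0.001]
ft_force: [0.4, -4.1, 4.9]
finger_gap: 0.193
grip_force: 40.0
```

Emit:
{"name": "step_arm", "arguments": {"increments": [[[0.6, 0, 0], [0, 0, 0], -1], [[0.6, 0, 0], [0, 0, 0], -1]]}}

```text
time_s: 16.03
position: [0.4884, 0.2933, 0.1286]
eef_rot: [0.67, 0.743, 0.0, 0.001]
ft_force: [0.6, -3.4, 4.9]
finger_gap: 0.19
grip_force: 40.0
```

Emit:
{"name": "step_arm", "arguments": {"increments": [[[0.6, 0, 0], [0, 0, 0], -1], [[0.6, 0, 0], [0, 0, 0], -1]]}}

```text
time_s: 16.2
position: [0.4883, 0.2945, 0.1286]
eef_rot: [0.67, 0.743, 0.0, 0.001]
ft_force: [0.6, -3.8, 5.5]
finger_gap: 0.196
grip_force: 40.0
```

```bash
python3 - <<'E'
from h import *
say(); st=robot.get_state()
plan([.4472,-.0342,st["position"][2]],5.05,1,st)
E
```

```text
t 16.2 p [488.3 294.5 128.6] yaw 5.92 z [ 0.002 -0.001 -1.   ] F [ 0.6 -3.8  5.5] gap 0.196 grip 39.986937046051025
[[[-322.7, -74.8, 0.1], [0.1, 0.04, 0.87]],
```

Again it rides all the way. Back to its slot.

Emit:
{"name": "step_arm", "arguments": {"increments": [[[0, 0, -20], [0, 0, 0], -1], [[0, 0, -25], [0, 0, 0], -1], [[-35.9, -8.3, 0], [0, 0, 0], -1], [[-35.9, -8.3, 0], [0, 0, 0.2], -1], [[-35.9, -8.3, 0], [0, 0, 0.2], -1], [[-35.9, -8.3, 0], [0, 0, 0.2], -1], [[-35.9, -8.3, 0], [0, 0, 0.2], -1], [[-35.9, -8.3, 0], [0, 0, 0], -1], [[-35.9, -8.3, 0], [0, 0, 0], -1], [[-35.9, -8.3, 0], [0, 0, 0], -1], [[-35.9, -8.3, 20], [0, 0, 0], -1], [[0, 0, 36], [0, 0, 0], -1]]}}

```text
time_s: 17.2
position: [0.4466, -0.0399, 0.1207]
eef_rot: [0.676, 0.737, 0.001, 0.005]
ft_force: [0.6, -0.1, -1.9]
finger_gap: 0.194
grip_force: 40.0
```

Emit:
{"name": "step_arm", "arguments": {"increments": [[[0, 0, 0], [0, 0, 0], -1], [[0, 0, 0], [0, 0, 0], -1], [[0, 0, 0], [0, 0, 0], -1], [[0, 0, 0], [0, 0, 0], -1]]}}

```text
time_s: 17.53
position: [0.445, -0.0328, 0.1189]
eef_rot: [0.674, 0.739, 0.001, 0.001]
ft_force: [0.5, 0.7, -1.0]
finger_gap: 0.192
grip_force: 40.0
```

```bash
python3 - <<'E'
from h import *
say(); plan([.4472,-.0342,.0562],5.05,1)
E
```

```text
t 17.53 p [445.  -32.8 118.9] yaw 5.24 z [ 0.002 -0.    -1.   ] F [ 0.5  0.7 -1. ] gap 0.192 grip 39.982790350914
[[[-1.5, 1.9, 62.7], [0.14, 0.03, 0.19]],
```

Emit:
{"name": "step_arm", "arguments": {"increments": [[[-1.3, 1.7, 5], [0.1, 0, 0.1], -1], [[0, 0, 0], [0, 0, 0], -1], [[0, 0, 15], [0, 0, 0], -1], [[0, 0, 15], [0, 0, 0], -1], [[0, 0, 15], [0, 0, 0], -1], [[0, 0, 8], [0, 0, 0], -1], [[0, 0, 2.5], [0, 0, 0], -1], [[0, 0, 1], [0, 0, 0], -1], [[0, 0, 0], [0, 0, 0], -1]]}}

```text
time_s: 18.28
position: [0.4459, -0.0346, 0.0563]
eef_rot: [0.675, 0.738, -0.001, -0.0]
ft_force: [-0.8, -0.0, -0.9]
finger_gap: 0.19
grip_force: 40.0
```

Emit:
{"name": "step_arm", "arguments": {"increments": [[[0, 0, 0.7], [0, 0, 0], -1], [[0, 0, 0], [0, 0, 0], -1]]}}

```text
time_s: 18.45
position: [0.4461, -0.0347, 0.0562]
eef_rot: [0.675, 0.738, -0.0, -0.0]
ft_force: [-2.9, 2.0, 6.8]
finger_gap: 0.195
grip_force: 40.0
```

It rests on the stand (7 N). I release it and go over to the third gauge.

Emit:
{"name": "step_arm", "arguments": {"increments": [[[0, 0, 0], [0, 0, 0], 0], [[0, 0, 0], [0, 0, 0], 0], [[0, 0, 0], [0, 0, 0], 0], [[0, 0, -35], [0, 0, 0], 0], [[0, 0, -35], [0, 0, 0], 0], [[0, 36.3, 0], [0, 0, 0], 0], [[0, 36.3, 0], [0, 0, 0], 0], [[0, 36.3, 0], [0, 0, 0], 0], [[0, 36.3, 0], [0, 0, 0], 0], [[0, 0, 0], [0, 0, 0], 0], [[0, 0, 0], [0, 0, 0], 0], [[0, 0, 0], [0, 0, 0], 0]]}}

```text
time_s: 19.45
position: [0.5896, -0.022, 0.1239]
eef_rot: [0.675, 0.738, -0.001, -0.001]
ft_force: [-0.5, -0.3, 0.9]
finger_gap: 0.498
grip_force: 0.0
```

```bash
python3 - <<'E'
from h import *
say(); s=snap("wrist")
for c in blobs(mask(s,3,14),300): print(cv2.contourArea(c),cv2.boundingRect(c),tilt(s,.092,c))
plan([.5905,-.0212,.0555],5.05,1)
E
```

```text
t 19.45 p [589.6 -22.  123.9] yaw 5.05 z [-0.003 -0.    -1.   ] F [-0.5 -0.3  0.9] gap 0.498 grip 0.0
2601.5 (65, 191, 56, 66) ((459.83880615234375, -28.312557220458984), (38.63996505737305, 48.149051666259766), 5.37547492980957)
1931.5 (164, 191, 40, 68) ((525.3079223632812, -22.922954559326172), (26.341318130493164, 48.53300094604492), 4.985495567321777)
1535.0 (267, 189, 25, 68) ((590.4663696289062, -15.655410766601562), (16.71587371826172, 48.12858200073242), 5.646059989929199)
[[[0.7, 1.3, 69.0], [-0.14, -0.0, -0.01]],
```

Emit:
{"name": "step_arm", "arguments": {"increments": [[[0.7, 1, 30], [0, 0, 0], 0], [[0, 0, 30], [0, 0, 0], 0], [[0, 0, 9], [0, 0, 0], 0], [[0, 0, 0], [0, 0, 0], 0], [[0, 0, 0], [0, 0, 0], 0], [[0, 0, 0], [0, 0, 0], -1], [[0, 0, 0], [0, 0, 0], -1], [[0, 0, 0], [0, 0, 0], -1], [[0, 0, 0], [0, 0, 0], -1], [[0, 0, 0], [0, 0, 0], -1], [[0, 0, 0], [0, 0, 0], -1], [[0, 0, 0], [0, 0, 0], -1]], "force": 40}}

```text
time_s: 20.5
position: [0.5915, -0.0213, 0.0563]
eef_rot: [0.675, 0.738, -0.0, -0.0]
ft_force: [0.0, 0.1, 4.8]
finger_gap: 0.194
grip_force: 40.0
```

```bash
python3 - <<'E'
from h import *
say(); st=robot.get_state()
plan([.488,.285,st["position"][2]],6.0,1,st)
E
```

```text
t 20.5 p [591.5 -21.3  56.3] yaw 5.04 z [-0.001 -0.    -1.   ] F [0.  0.1 4.8] gap 0.194 grip 39.9997740983963
[[[314.2, -76.2, -0.0], [-0.04, 0.01, -0.96]],
```

Emit:
{"name": "step_arm", "arguments": {"increments": [[[0, 0, -20], [0, 0, 0], -1], [[0, 0, -40], [0, 0, 0], -1], [[0, 0, -40], [0, 0, 0], -1], [[35, -8.4, -25], [0, 0, -0.3], -1], [[35, -8.4, 0], [0, 0, -0.3], -1], [[35, -8.4, 0], [0, 0, -0.3], -1], [[35, -8.4, 0], [0, 0, 0], -1], [[35, -8.4, 0], [0, 0, 0], -1], [[35, -8.4, 0], [0, 0, 0], -1], [[35, -8.4, 0], [0, 0, 0], -1], [[35, -8.4, 0], [0, 0, 0], -1], [[35, -8.4, 0], [0, 0, 0], -1]]}}

```text
time_s: 21.5
position: [0.4839, 0.2844, 0.179]
eef_rot: [0.67, 0.743, -0.001, -0.001]
ft_force: [0.2, -0.3, -0.6]
finger_gap: 0.191
grip_force: 40.0
```

Emit:
{"name": "step_arm", "arguments": {"increments": [[[0, 0, 25], [0, 0, 0], -1], [[0, 0, 20], [0, 0, 0], -1], [[0, 0, 0], [0, 0, 0], -1], [[0, 0, 0], [0, 0, 0], -1], [[0, 0, 0], [0, 0, 0], -1]]}}

```text
time_s: 21.92
position: [0.4854, 0.2828, 0.1353]
eef_rot: [0.67, 0.743, -0.001, -0.001]
ft_force: [0.1, -0.1, -0.4]
finger_gap: 0.191
grip_force: 40.0
```

```bash
python3 - <<'E'
from h import *
say(); plan([.488,.285,.13],6.0,1)
E
```

```text
t 21.92 p [485.4 282.8 135.3] yaw 5.91 z [-0.001 -0.    -1.   ] F [ 0.1 -0.1 -0.4] gap 0.191 grip 39.99529302120209
[[[1.9, 2.8, 5.3], [-0.08, -0.01, -0.09]],
```

Emit:
{"name": "step_arm", "arguments": {"increments": [[[1, 2, 2], [0, 0, 0], -1], [[0, 0, 2], [0, 0, 0], -1], [[0, 0, 2], [0, 0, 0], -1], [[0, 0, 0], [0, 0, 0], -1]]}}

```text
time_s: 22.25
position: [0.4871, 0.2839, 0.1285]
eef_rot: [0.67, 0.743, -0.001, -0.001]
ft_force: [-0.5, -0.5, -0.9]
finger_gap: 0.186
grip_force: 40.0
```

Emit:
{"name": "step_arm", "arguments": {"increments": [[[0, 0, 0.5], [0, 0, 0], -1], [[0, 0, 0], [0, 0, 0], -1]]}}

```text
time_s: 22.42
position: [0.4869, 0.2841, 0.128]
eef_rot: [0.67, 0.743, -0.001, -0.001]
ft_force: [0.1, 0.0, -1.4]
finger_gap: 0.198
grip_force: 40.0
```

Emit:
{"name": "step_arm", "arguments": {"increments": [[[0, 0, 0.5], [0, 0, 0], -1], [[0, 0, 0], [0, 0, 0], -1]]}}

```text
time_s: 22.58
position: [0.487, 0.2842, 0.1277]
eef_rot: [0.67, 0.743, -0.001, -0.001]
ft_force: [-0.8, -0.6, 0.5]
finger_gap: 0.188
grip_force: 40.0
```

Emit:
{"name": "step_arm", "arguments": {"increments": [[[0, 0, 0.5], [0, 0, 0], -1], [[0, 0, 0], [0, 0, 0], -1]]}}

```text
time_s: 22.75
position: [0.487, 0.2842, 0.1275]
eef_rot: [0.669, 0.743, -0.0, -0.0]
ft_force: [-2.3, -2.1, 3.9]
finger_gap: 0.189
grip_force: 40.0
```

Emit:
{"name": "step_arm", "arguments": {"increments": [[[0, 0, 0.3], [0, 0, 0], -1], [[0, 0, 0], [0, 0, 0], -1]]}}

```text
time_s: 22.92
position: [0.487, 0.2842, 0.1273]
eef_rot: [0.669, 0.743, -0.0, -0.0]
ft_force: [-1.7, -0.3, 5.2]
finger_gap: 0.192
grip_force: 40.0
```

Emit:
{"name": "step_arm", "arguments": {"increments": [[[0, 0, 0.3], [0, 0, 0], -1], [[0, 0, 0], [0, 0, 0], -1]]}}

```text
time_s: 23.08
position: [0.487, 0.2842, 0.1272]
eef_rot: [0.669, 0.743, -0.0, -0.0]
ft_force: [-2.6, -3.0, 7.2]
finger_gap: 0.193
grip_force: 40.0
```

It touches at ~127.75, 3.5 mm above the seat, as a 7 mm gauge should. I slide until it drops.

Emit:
{"name": "step_arm", "arguments": {"increments": [[[0.5, 0, -0.1], [0, 0, 0], -1], [[0.5, 0, 0], [0, 0, 0], -1]]}}

```text
time_s: 23.25
position: [0.4872, 0.2848, 0.1273]
eef_rot: [0.67, 0.743, -0.001, -0.0]
ft_force: [-1.0, -4.0, 6.7]
finger_gap: 0.189
grip_force: 40.0
```

Emit:
{"name": "step_arm", "arguments": {"increments": [[[0.4, 0, 0], [0, 0, 0], -1], [[0.4, 0, 0], [0, 0, 0], -1]]}}

```text
time_s: 23.42
position: [0.4874, 0.2855, 0.1273]
eef_rot: [0.67, 0.743, -0.0, 0.0]
ft_force: [0.4, -3.2, 5.8]
finger_gap: 0.192
grip_force: 40.0
```

Emit:
{"name": "step_arm", "arguments": {"increments": [[[0.4, 0, 0], [0, 0, 0], -1], [[0.4, 0, 0], [0, 0, 0], -1]]}}

```text
time_s: 23.58
position: [0.4874, 0.2863, 0.1273]
eef_rot: [0.67, 0.743, -0.0, 0.0]
ft_force: [-0.6, -3.6, 5.0]
finger_gap: 0.193
grip_force: 40.0
```

Emit:
{"name": "step_arm", "arguments": {"increments": [[[0.4, 0, 0], [0, 0, 0], -1], [[0.4, 0, 0], [0, 0, 0], -1]]}}

```text
time_s: 23.75
position: [0.4871, 0.2875, 0.1269]
eef_rot: [0.67, 0.743, -0.0, -0.0]
ft_force: [0.3, -0.2, -1.7]
finger_gap: 0.191
grip_force: 40.0
```

The force vanished at y ≈ 287.5: the teeth are over the grooves. I follow it down.

Emit:
{"name": "step_arm", "arguments": {"increments": [[[0.2, 0, 0.5], [0, 0, 0], -1], [[0, 0, 0.4], [0, 0, 0], -1]]}}

```text
time_s: 23.92
position: [0.4861, 0.2878, 0.125]
eef_rot: [0.669, 0.743, -0.001, -0.001]
ft_force: [0.5, 0.1, -0.9]
finger_gap: 0.192
grip_force: 40.0
```

Emit:
{"name": "step_arm", "arguments": {"increments": [[[0, 0, 0.5], [0, 0, 0], -1], [[0, 0, 0], [0, 0, 0], -1]]}}

```text
time_s: 24.08
position: [0.4861, 0.2878, 0.1245]
eef_rot: [0.669, 0.743, -0.001, -0.001]
ft_force: [-0.3, 0.5, -1.3]
finger_gap: 0.189
grip_force: 40.0
```

Emit:
{"name": "step_arm", "arguments": {"increments": [[[0, 0, 0.5], [0, 0, 0], -1], [[0, 0, 0], [0, 0, 0], -1]]}}

```text
time_s: 24.25
position: [0.4863, 0.2878, 0.1244]
eef_rot: [0.67, 0.743, -0.001, -0.001]
ft_force: [-0.5, -0.2, -1.4]
finger_gap: 0.191
grip_force: 40.0
```

Emit:
{"name": "step_arm", "arguments": {"increments": [[[0, 0, 0.3], [0, 0, 0], -1], [[0, 0, 0], [0, 0, 0], -1]]}}

```text
time_s: 24.42
position: [0.4864, 0.2878, 0.1243]
eef_rot: [0.67, 0.743, -0.001, -0.001]
ft_force: [-0.5, -0.3, -0.5]
finger_gap: 0.19
grip_force: 40.0
```

Emit:
{"name": "step_arm", "arguments": {"increments": [[[0, 0, 0.3], [0, 0, 0], -1], [[0, 0, 0], [0, 0, 0], -1]]}}

```text
time_s: 24.58
position: [0.4865, 0.2879, 0.1242]
eef_rot: [0.67, 0.743, -0.001, -0.001]
ft_force: [-2.0, 0.8, 1.9]
finger_gap: 0.193
grip_force: 40.0
```

Emit:
{"name": "step_arm", "arguments": {"increments": [[[0, 0, 0.3], [0, 0, 0], -1], [[0, 0, 0], [0, 0, 0], -1]]}}

```text
time_s: 24.75
position: [0.4865, 0.2878, 0.124]
eef_rot: [0.67, 0.743, -0.0, -0.001]
ft_force: [-2.0, 0.2, 3.4]
finger_gap: 0.189
grip_force: 40.0
```

Seated fully home at z = 124.2, so this is the 7 mm gauge. I lift it and carry it to a viewpoint by the tray.

Emit:
{"name": "step_arm", "arguments": {"increments": [[[0, 0, -15], [0, 0, 0], -1], [[0, 0, -30], [0, 0, 0], -1], [[0, 0, -30], [0, 0, 0], -1], [[-39, -1.8, 0], [0, 0, 0], -1], [[-39, -1.8, 0], [0, 0, 0], -1], [[-39, -1.8, 0], [0, 0, 0], -1], [[-39, -1.8, 0], [0, 0, 0], -1], [[-39, -1.8, 0], [0, 0, 0], -1], [[-39, -1.8, 0], [0, 0, 0], -1], [[-39, -1.8, 0], [0, 0, 0], -1], [[-39, -1.8, 0], [0, 0, 0], -1], [[-39, -1.8, 0], [0, 0, 0], -1]]}}

```text
time_s: 25.75
position: [0.5065, -0.0652, 0.1986]
eef_rot: [0.67, 0.743, -0.001, -0.0]
ft_force: [0.7, 0.9, -0.7]
finger_gap: 0.192
grip_force: 40.0
```

Emit:
{"name": "step_arm", "arguments": {"increments": [[[-39, -1.8, 0], [0, 0, 0], -1], [[-39, -1.8, 0], [0, 0, 0], -1], [[-39, -1.8, 0], [0, 0, 0], -1], [[-39, -1.8, 0], [0, 0, 0], -1], [[-39, -1.8, 0], [0, 0, 0], -1], [[-39, -1.8, 0], [0, 0, 0], -1], [[0, 0, 0], [0, 0, 0], -1], [[0, 0, 0], [0, 0, 0], -1], [[0, 0, 0], [0, 0, 0], -1], [[0, 0, 0], [0, 0, 0], -1]]}}

```text
time_s: 26.58
position: [0.5203, -0.296, 0.1985]
eef_rot: [0.669, 0.743, -0.001, -0.001]
ft_force: [0.1, 0.1, -0.5]
finger_gap: 0.192
grip_force: 40.0
```

```bash
python3 - <<'E'
from h import *
say(); s=snap("wrist"); pickle.dump(s,open("w6.pkl","wb")); cv2.imwrite("pics/w6.png",s["pixels"][:,:,::-1])
E
```

```text
t 26.58 p [ 520.3 -296.   198.5] yaw 5.98 z [-0.002  0.    -1.   ] F [ 0.1  0.1 -0.5] gap 0.192 grip 39.99544858932495
```

View pics/w6.png

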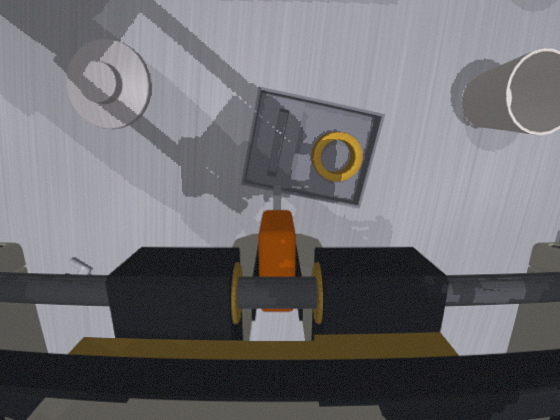

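The tray spans corners (262,88), (383,114), (361,206) and (243,183), with the nut at (338,157). The pocket slot is dark, from about (285,110) to (273,176). I segment it.

```bash
python3 - <<'E'
from h import *
s=pickle.load(open("w6.pkl","rb")); g=cv2.cvtColor(s["pixels"],cv2.COLOR_RGB2GRAY)
print(g[110:180:8,262:300:2])
cv2.imwrite("pics/c6.png",cv2.convertScaleAbs(cv2.resize(g[80:215,235:395],None,fx=4.4,fy=4.4,interpolation=cv2.INTER_CUBIC),alpha=1.8))
sub=np.zeros_like(g); sub[105:182,262:300]=(g[105:182,262:300]<48)*255
for c in blobs(sub,80): print(cv2.boundingRect(c),cv2.minAreaRect(c),tilt(s,.046,c))
E
```

```text
[[ 84  87  87  89  88  87  89  87  91  58  54  55  62  83 125 129 130 127
  128]
 [ 86  87  88  87  90  88  88  85  73  72  77  77  74  82  89  87  88 123
  127]
 [ 86  85  88  90  85 119 103  76  76  75  75  77  79  87  89  90  87  88
   86]
 [ 83  87  87  86  88  89  83  73  77  88  79  76  87  88  89  87  87  86
   78]
 [ 90  90  88  90  88  89  75  75  75  80  72  88  87  93  88  83  88  84
   73]
 [ 86  93  88  87  86  76  78  80  78  75  80  87  87  84  86  86  90  75
   73]
 [ 74  76  74  74  75  74  74  74  76  84  82  87  84  86  87  88 115 114
  125]
 [ 70  74  72  67  77  75  74  75  80  87  88  83  85  86  87 111 114 116
  129]
 [ 73  75  73  59  58  54  58  69  78  72  77  76  75  72  80 113 116 129
  126]]
```

View pics/c6.png

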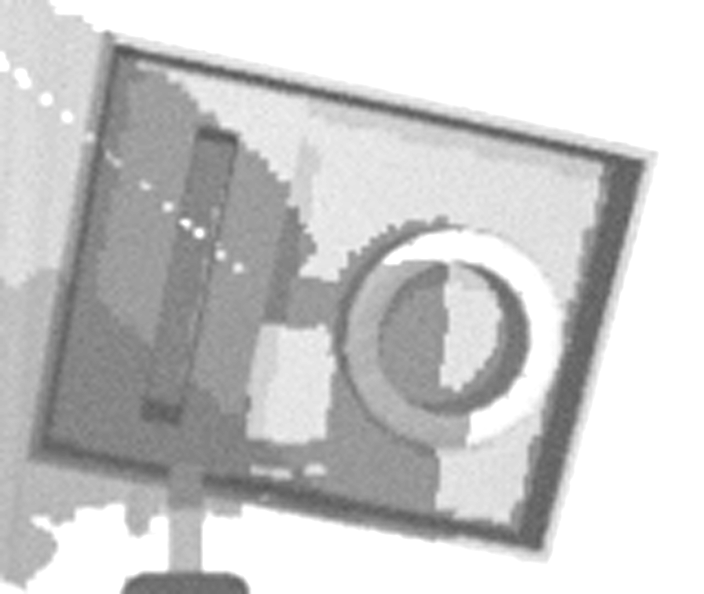

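The enlarged crop shows the slot mouth with corners at crop pixels (198,128), (238,138), (180,425) and (142,418).

```bash
python3 - <<'E'
from h import *
s=pickle.load(open("w6.pkl","rb"))
c=np.array([(198,128),(238,138),(180,425),(142,418)])
w=cast(s,(c+.5)/4.4-.5+[235,80],.046)*1000; print(w.round(1))
m=w.mean(0); d=(w[0]+w[1]-w[2]-w[3])/2; yaw=np.degrees(np.arctan2(d[1],d[0]))-90
print(m.round(1),"len",np.hypot(*d[:2]),"yaw",yaw)
# tray outline corners at rim z .028
t=np.array([(110,38),(655,152),(545,555),(33,455)])
tw=cast(s,(t+.5)/4.4-.5+[235,80],.028)*1000; print(tw.round(1)); e=tw[1]-tw[0]; f=tw[2]-tw[3]; print(np.degrees(np.arctan2(e[1],e[0])),np.degrees(np.arctan2(f[1],f[0])))
say(); m[2]=120; plan(m/1000,yaw,3)
E
```

```text
[[ 513.6 -205.    46. ]
 [ 523.  -206.3   46. ]
 [ 516.5 -274.2   46. ]
 [ 507.2 -273.5   46. ]]
[ 515.  -239.8   46. ] len 68.49696357247653 yaw -5.411220795925303
[[ 490.2 -184.9   28. ]
 [ 626.2 -196.8   28. ]
 [ 615.5 -300.8   28. ]
 [ 479.8 -288.3   28. ]]
-5.022652378085505 -5.252644215252451
t 26.63 p [ 520.5 -295.7  198.7] yaw 6.01 z [-0.002  0.    -1.   ] F [-0.5 -0.2 -1. ] gap 0.192 grip 39.99531626701355
[[[18.7, 0.2, 26.2], [-0.03, -0.0, 3.81]],
[[18.7, -1.1, 26.2], [-0.03, -0.0, 3.81]],
[[18.6, -2.3, 26.2], [-0.03, -0.0, 3.81]],
```

Emit:
{"name": "step_arm", "arguments": {"increments": [[[18.7, 0.2, 18], [0, 0, 3.75], -1], [[18.7, -1.1, 18], [0, 0, 3.75], -1], [[18.6, -2.3, 18], [0, 0, 3.75], -1], [[0, 0, 16], [0, 0, 0], -1], [[0, 0, 0], [0, 0, 0], -1], [[0, 0, 0], [0, 0, 0], -1], [[0, 0, 0], [0, 0, 0], -1], [[0, 0, 0], [0, 0, 0], -1]]}}

```text
time_s: 27.3
position: [0.5159, -0.2417, 0.1306]
eef_rot: [0.739, 0.674, -0.0, 0.001]
ft_force: [0.8, -0.9, -0.3]
finger_gap: 0.194
grip_force: 40.0
```

```bash
python3 - <<'E'
from h import *
say(); s=snap("wrist"); pickle.dump(s,open("w7.pkl","wb")); g=cv2.cvtColor(s["pixels"],cv2.COLOR_RGB2GRAY)
cv2.imwrite("pics/c7.png",cv2.convertScaleAbs(cv2.resize(g[120:290,190:380],None,fx=3.5,fy=3.5,interpolation=cv2.INTER_CUBIC),alpha=1.8))
plan([.515,-.2398,.0563],-5.2,1)
E
```

```text
t 27.3 p [ 515.9 -241.7  130.6] yaw -5.29 z [ 0.001 -0.002 -1.   ] F [ 0.8 -0.9 -0.3] gap 0.194 grip 39.99522686004639
[[[2.0, -1.0, 74.2], [0.04, 0.09, -0.11]],
```

View pics/c7.png

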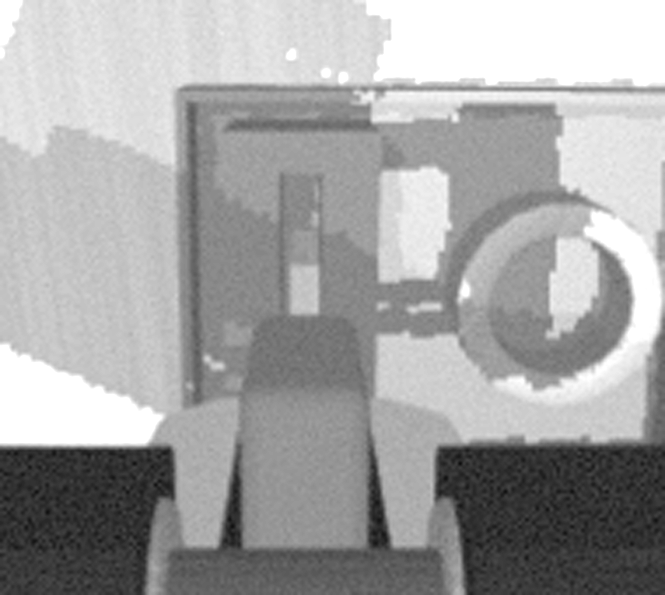

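The leaf (crop cols 289–319) hangs centred over the slot (281–323), so only about −0.5 mm in tool y is needed. I lower it.

Emit:
{"name": "step_arm", "arguments": {"increments": [[[1.5, -0.6, 10], [0, 0, 0], -1], [[0, 0, 10], [0, 0, 0], -1], [[0, 0, 0], [0, 0, 0], -1], [[0, 0, 5], [0, 0, 0], -1], [[0, 0, 5], [0, 0, 0], -1], [[0, 0, 5], [0, 0, 0], -1], [[0, 0, 5], [0, 0, 0], -1], [[0, 0, 0], [0, 0, 0], -1]]}}

```text
time_s: 28.02
position: [0.5135, -0.239, 0.0872]
eef_rot: [0.739, 0.674, -0.001, -0.002]
ft_force: [-0.9, -0.0, -0.8]
finger_gap: 0.189
grip_force: 40.0
```

Emit:
{"name": "step_arm", "arguments": {"increments": [[[0, 0, 10], [0, 0, 0], -1], [[0, 0, 10], [0, 0, 0], -1], [[0, 0, 7], [0, 0, 0], -1], [[0, 0, 0], [0, 0, 0], -1]]}}

```text
time_s: 28.35
position: [0.513, -0.2386, 0.0591]
eef_rot: [0.739, 0.674, -0.001, -0.002]
ft_force: [0.7, -0.5, -1.3]
finger_gap: 0.187
grip_force: 40.0
```

```bash
python3 - <<'E'
from h import *
say()
E
```

```text
t 28.35 p [ 513.  -238.6   59.1] yaw -5.31 z [-0.005  0.002 -1.   ] F [ 0.7 -0.5 -1.3] gap 0.187 grip 39.99558448791504
```

Emit:
{"name": "step_arm", "arguments": {"increments": [[[0, 1, 1.5], [0, 0, 0], -1], [[0, 0, 0.8], [0, 0, 0], -1], [[0, 0, 0], [0, 0, 0], -1]]}}

```text
time_s: 28.6
position: [0.5154, -0.2396, 0.0596]
eef_rot: [0.739, 0.674, -0.001, -0.0]
ft_force: [0.1, 0.5, -0.7]
finger_gap: 0.191
grip_force: 40.0
```

Emit:
{"name": "step_arm", "arguments": {"increments": [[[0, 0, 0.5], [0, 0, 0], -1], [[0, 0, 0], [0, 0, 0], -1]]}}

```text
time_s: 28.77
position: [0.5155, -0.2397, 0.0593]
eef_rot: [0.739, 0.674, -0.001, -0.0]
ft_force: [-0.3, -1.0, -0.5]
finger_gap: 0.191
grip_force: 40.0
```

Emit:
{"name": "step_arm", "arguments": {"increments": [[[0, 0, 0.3], [0, 0, 0], -1], [[0, 0, 0], [0, 0, 0], -1]]}}

```text
time_s: 28.93
position: [0.5153, -0.2396, 0.0588]
eef_rot: [0.739, 0.674, -0.001, -0.0]
ft_force: [0.1, -0.1, -0.9]
finger_gap: 0.195
grip_force: 40.0
```

Emit:
{"name": "step_arm", "arguments": {"increments": [[[0, 0, 1], [0, 0, 0], -1], [[0, 0, 0], [0, 0, 0], -1], [[0, 0, 0], [0, 0, 0], -1]]}}

```text
time_s: 29.18
position: [0.5151, -0.2395, 0.0575]
eef_rot: [0.739, 0.674, -0.001, -0.001]
ft_force: [-0.6, -0.5, -0.8]
finger_gap: 0.192
grip_force: 40.0
```

Emit:
{"name": "step_arm", "arguments": {"increments": [[[0, 0, 0.8], [0, 0, 0], -1], [[0, 0, 0], [0, 0, 0], -1], [[0, 0, 0], [0, 0, 0], -1]]}}

```text
time_s: 29.43
position: [0.5152, -0.2395, 0.0567]
eef_rot: [0.739, 0.674, -0.001, -0.001]
ft_force: [-0.4, -0.5, -1.5]
finger_gap: 0.194
grip_force: 40.0
```

Emit:
{"name": "step_arm", "arguments": {"increments": [[[0, 0, 0.5], [0, 0, 0], -1], [[0, 0, 0], [0, 0, 0], -1]]}}

```text
time_s: 29.6
position: [0.5153, -0.2396, 0.0564]
eef_rot: [0.739, 0.674, -0.001, -0.0]
ft_force: [0.0, -0.8, -0.9]
finger_gap: 0.189
grip_force: 40.0
```

Emit:
{"name": "step_arm", "arguments": {"increments": [[[0, 0, 0.5], [0, 0, 0], -1], [[0, 0, 0], [0, 0, 0], -1], [[0, 0, 0], [0, 0, 0], -0.3], [[0, 0, 0], [0, 0, 0], -0.3], [[0, 0, 0], [0, 0, 0], -0.3], [[0, 0, -20], [0, 0, 0], -0.3], [[0, 0, -35], [0, 0, 0], -0.3], [[-15, 0, -35], [0, 0, 0], -0.3], [[-41, 0, -20], [0, 0, 0], 0], [[-41, 0, 0], [0, 0, 0], 0], [[0, 0, 0], [0, 0, 0], 0], [[0, 0, 0], [0, 0, 0], 0]]}}

```text
time_s: 30.6
position: [0.5064, -0.3347, 0.1642]
eef_rot: [0.74, 0.672, -0.001, -0.0]
ft_force: [-0.4, 0.8, -0.8]
finger_gap: 0.501
grip_force: 0.0
```

Emit:
{"name": "step_arm", "arguments": {"increments": [[[0, 0, 0], [0, 0, 0], 0], [[0, 0, 0], [0, 0, 0], 0], [[0, 0, 0], [0, 0, 0], 0]]}}

```text
time_s: 30.85
position: [0.5068, -0.3313, 0.1635]
eef_rot: [0.739, 0.674, -0.001, -0.001]
ft_force: [0.5, -1.2, 0.0]
finger_gap: 0.504
grip_force: 0.0
```

```bash
python3 - <<'E'
from h import *
say(); s=snap("wrist"); cv2.imwrite("pics/w8.png",s["pixels"][:,:,::-1])
for c in blobs(mask(s,3,14),300): print(cv2.contourArea(c),cv2.boundingRect(c),tilt(s,.092,c))
E
```

```text
t 30.85 p [ 506.8 -331.3  163.5] yaw -5.24 z [-0.003  0.001 -1.   ] F [ 0.5 -1.2  0. ] gap 0.504 grip 0.0
1270.0 (266, 69, 23, 61) ((515.25830078125, -240.12754821777344), (43.508079528808594, 16.840085983276367), 84.68412017822266)
```

View pics/w8.png

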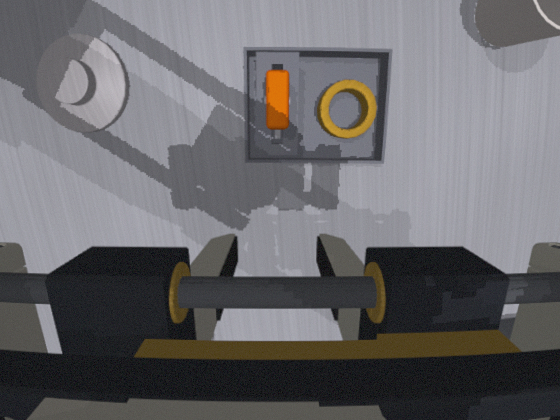

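The chosen gauge stands upright in the pocket (grip at 278,99) beside the untouched nut. A last check of the two parked gauges against the first scene picture, then I hand in.

```bash
python3 - <<'E'
from h import *
a=pickle.load(open("scene.pkl","rb")); b=snap("scene")
for s in(a,b): print([(tuple(round(v,1) for v in cv2.minAreaRect(c)[0]),cv2.boundingRect(c)) for c in blobs(mask(s,3,14),25)])
E
```

```text
[((271.5, 227.5), (264, 220, 16, 16)), ((276.5, 208.5), (269, 201, 16, 16)), ((281.5, 190.5), (274, 183, 16, 16)), ((165.4, 4.8), (155, 0, 21, 9))]
[((203.5, 193.0), (195, 185, 18, 17)), ((276.5, 208.5), (269, 201, 16, 16)), ((281.5, 189.5), (274, 182, 16, 16))]
```

```bash
python3 -c "
from bench import robot
print(robot.close_job())"
```

```text
the job is handed in; nothing more can be done
None
```

The front spindle's pitch is 7 mm: the third gauge tried dropped in and seated fully home and now stands in the tray pocket, the other two are back in the blue stand, and the job is handed in at about 31 s (no verdict returned).

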